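# Lock the striker mallet and prove the limit switch

## Task

Make the bar striker safe and prove its limit switch: swing the raised mallet down until the cross-hole in its brass bushing stands upright, and pass the red-headed lock pin from the wooden holder down through it until it is fully home. Then push the switch's roller lever sideways, towards the side with the green lamp, until its tail is in the green band (never on into the red or the other way), hold it tripped for about two seconds and let it spring back. Leave everything else where it is.

Things in the scene. Friction and masses are not known exactly. Their poses are not given: they have to be found in the camera images.
- hub (a point): Centre of the striker's brass bushing, a fixed point of the rig on the bushing's horizontal turning axis, 75 mm above the table. Axes: z up; y along the turning axis; x from the hub towards the mallet head, over the base plate. Bushing: 30 x 24 x 26 mm block between two round flanges of 34 mm diameter; its 13 mm cross-hole runs through its middle (this point) and has a 2 mm chamfer.
- mouth (a point): Fixed point 13 mm straight above hub: mouth of the cross-hole, in the bushing's flat top, when mallet joint = 0.
- rig: Fixed striker rig: aluminium base plate 290 x 150 x 6 mm; origin on the table under hub, same axes. Blue cheeks beside the bushing, 20 to 28 mm off in y, rise to 84 mm. Under the bushing a blue pedestal, top 57 mm above the table, has a 14 mm vertical hole below hub that receives the pin's tip. A frosted test bar (top at 26 mm) lies under the mallet head.
- mallet (a joint): Angle of the mallet with its bushing about the hub's y axis, rad: 0 = mallet level and cross-hole vertical; grows as the mallet rises; stops at -0.19 and 1.1. Starts raised at 0.35 to 0.8. Balanced by a counterweight and lightly stiff (about 0.08 N m), so it stays where it is left. The pin can only enter near 0.
- mallet_head (a point): Centre of the white ball (36 mm) on the mallet, 160 mm from the turning axis and 38 mm to the hub's +y side. Its wooden stick, 12 mm thick, runs from the turning axis to the ball, at hub y = +38 mm, and can be pushed down or pinched from above. x axis along the stick, from the hub to the ball.
- pin_grip (a point): Lock pin, point half-way up its red round head (22 mm diameter, 34 mm tall; grip here); z along the pin, upward. Steel shank below, 10 mm thick, 45 mm long, its last 8 mm tapering to a point: tip 62 mm below this point, underside of the head 17 mm below it. About 50 g. Fully home in the striker, the head rests on the bushing and this point is 30 mm above hub.
- holder: Wooden block 70 x 70 x 52 mm fixed to the table, origin at the centre of its underside. The pin stands at the start in its central 14 mm hole, head resting on the block's top.
- pin_tip (a point): Lower end of the lock pin's shank; z along the pin, upward.
- pivot (a point): Pivot of the roller lever on the fixed limit switch, 80 mm above the table. Axes: z up; x out of the switch's lever face, along the pivot axis; +y is the side with the green lamp (24 mm tall, low on the base). The grey switch body (44 mm deep, 64 mm wide) lies 14 to 58 mm off on the -x side; its top is 18 mm above this point. The space above the body and beside the lever is free.
- roller_mid (a point): Centre of the black roller (22 mm diameter, 9 mm wide) at the end of the switch lever, 70 mm from the pivot axis (150 mm above the table at rest), 7 mm to pivot's +x side.
- lever (a joint): Angle of the roller lever, rad: 0 = upright, at rest; grows as the roller is pushed towards pivot's +y (green lamp). Trips from 0.45 (tail in the green band); beyond 0.95 it is in the red, end stop at 1.1. Springs back by itself; about 3.5 N at the roller holds it at 0.7.
- spare_mallet: Spare mallet lying on the table, wooden stick with white and black ball ends, 210 mm; bystander; origin under its middle.
- pink_bar: Loose pink frosted bar, 160 x 36 x 18 mm; bystander; origin at the centre of its underside.
- amber_bar: Loose amber frosted bar, 130 x 36 x 18 mm; bystander; origin at the centre of its underside.
- tape: Blue tape roll lying flat, 90 mm diameter, 25 mm tall; bystander; origin at the centre of its underside.
- oil_bottle: Green bottle, 50 mm diameter, 120 mm tall; bystander; origin at the centre of its underside.
- driver: Screwdriver lying on the table; bystander; origin under its middle.
- cup: White cup, 76 mm diameter, 70 mm tall; bystander; origin at the centre of its underside.
- pin: The lock pin itself; origin at the lower end of its shank.

How it is judged:
By the outcome, as a careful person would: the job done as asked, in the order asked, and still so for the second after the job is handed in, with the robot touching nothing.
It also fails if it takes over 72 s, if anything falls off the work surface, if the arm or the gripper's body presses on something with over 40 N, if the wrist force passes 120 N, or if a joint passes its speed limit or range.

## Robot

A 6-joint arm with a two-finger parallel gripper is mounted at the origin on the work surface. World frame = base frame: x ahead of the robot, y to its left, z up, the work surface at z = 0. Lengths are in m, angles in rad, forces in N, time in s.
With the tool pointing down it reaches from about 0.275 to 0.75 m from the base axis. Payload 10.2 kg.
Tool frame: the origin (TCP) lies midway between the tips of the shut fingers; the grasp point (between the pads) lies 19 mm behind it (env.hold_point_z is the distance from the TCP to the grasp point, in m); x points along the fingers, z is the direction in which the jaws open and shut, and the axes are right-handed (so a half turn about x gives the same grasp; the last joint's range is limited). The gripper opens to 85 mm and grips with 20 to 120 N. Pads are 22 mm wide; open, the fingers measure 114 mm over their backs; the gripper's body (76 mm by 85 mm) begins 54 mm behind the grasp point. The pads swing forward as they close: fully open they stand 13 mm farther back than shut.
Start: joints at [1.074, 0.313, 1.498, -0, 1.331, -0.223], TCP at [0.142, 0.505, 0.231] pointing down, gripper open.
Joint ranges: [-2.94, 2.94], [-0.97, 2.17], [0.19, 2.56], [-1.23, 4.37], [0.02, 3.11], [-2.88, 2.88]. Speed limits (rad/s): [2.39, 2.39, 3.01, 3.14, 3.14, 3.14].

## Interface

Orientations are given as a unit quaternion [x, y, z, w].
In Python, from bench import env, kinematics, monitor, eyes, job gives the robot as it stands. The module is installed in compiled form; this text tells all that it offers. Calls block until the motion is done:
- env.reach(position, orientation): joint-space move of the TCP to a pose.
- env.movel(position, velocity=0.15, frame=None, guard=None): straight line of the TCP; frame=None keeps the orientation; velocity is the mean speed in m/s. With guard (N) it stops when the force on the tool has changed by that much, and returns True; else False.
- env.set_joints(angles): joint-space move.
- env.release() and env.close_gripper(effort=None): open the fingers fully, or close them until they stop; effort is the grip in N (None keeps the last).
- env.hold(seconds).
- kinematics.ik(position, orientation): joint angles nearest the present ones, or None.
- monitor.sense(): the state.
- eyes.grab_frame(name): name is "scene" or "top" or "wrist"; returns a dict with "frame" (384x512x3 uint8, red, green, blue), "mtx" (3x3 intrinsics, pixels), "view" (4x4, takes a point from world to camera coordinates). Camera axes: x right, y down, z forward; pixel columns grow to the right and rows downward; lengths in m; the calibration is good to about 2 mm. A picture is of the moment at which its call begins. There is no depth.
A pose or a line that the arm cannot do raises env.MotionError and nothing moves.
- job.hand_in(): hands the job in, once; it reports no verdict.
The state is a dict: "clock": time; "joints": joint angles; "qvel": joint speeds; "joint_efforts": joint torques, N m; "position": TCP position; "ee_rot": TCP orientation; "contact_force": force on the tool from outside, world axes, zero at the start; "ft_torque": the same for the moment, N m; "finger_gap": opening from 0.0 (shut) to 1.0 (fully open).
Only numpy, scipy, OpenCV 4.12 (cv2) and the standard library are available. Lean on these libraries where they do the work, as an engineer would, in place of code of your own. Each camera call takes 0.05 s, during which the arm holds its last target.

## Working session

There is one attempt and no reset: what is moved stays moved. The work goes in short steps, each a Python script; the robot and the scene stay as the last script left them, time stands still between calls to the robot, and variables do not carry over. Pictures are saved under pics/ and viewed, and the job is handed in when it is done.

```bash
mkdir -p pics; python3 - <<'E'
from bench import env, kinematics, monitor, eyes, job
import cv2,numpy as np,pickle
D={}
for n in ["scene","top","wrist"]:
    d=eyes.grab_frame(n); D[n]=d
    cv2.imwrite(f"pics/{n}0.png",cv2.cvtColor(d["frame"],cv2.COLOR_RGB2BGR))
    print(n,d["mtx"].round(1).tolist(),d["view"].round(3).tolist())
pickle.dump(D,open("d0.pkl","wb"))
s=monitor.sense();print(s, env.hold_point_z)
E
```

```text
scene [[438.6, 0.0, 250.8], [0.0, 438.6, 187.4], [0.0, 0.0, 1.0]] [[-0.372, 0.928, 0.008, 0.172], [0.523, 0.217, -0.824, -0.163], [-0.767, -0.302, -0.567, 1.736], [0.0, 0.0, 0.0, 1.0]]
top [[433.8, 0.0, 258.3], [0.0, 433.8, 189.0], [0.0, 0.0, 1.0]] [[0.011, -1.0, 0.013, -0.0], [-0.995, -0.012, -0.097, 0.472], [0.097, -0.012, -0.995, 1.399], [0.0, 0.0, 0.0, 1.0]]
wrist [[320.8, 0.0, 257.0], [0.0, 320.8, 190.3], [0.0, 0.0, 1.0]] [[0.27, 0.963, -0.002, -0.524], [0.921, -0.258, 0.293, -0.038], [0.281, -0.081, -0.956, 0.38], [0.0, 0.0, 0.0, 1.0]]
{'clock': 0.15, 'joints': array([ 1.07360247e+00,  3.13343172e-01,  1.49821917e+00, -1.54846763e-05,
        1.33100724e+00, -2.23410651e-01]), 'qvel': array([ 0.00046203, -0.00116579, -0.00312377,  0.00046551, -0.0012096 ,
        0.00058287]), 'joint_efforts': array([ 2.23244962e-03, -4.12364709e+01, -2.59797907e+01, -1.69577784e-04,
        3.21246524e-03, -2.86364229e-05]), 'position': array([0.14187995, 0.505278  , 0.23087177]), 'ee_rot': array([-0.42723853,  0.56386632,  0.42694395,  0.5632414 ]), 'contact_force': array([-0.55302672, -0.03042794,  0.61455131]), 'ft_torque': array([0.00420186, 0.04246881, 0.01600784]), 'finger_gap': 0.9964846102823376} 0.0187
```

View pics/scene0.png

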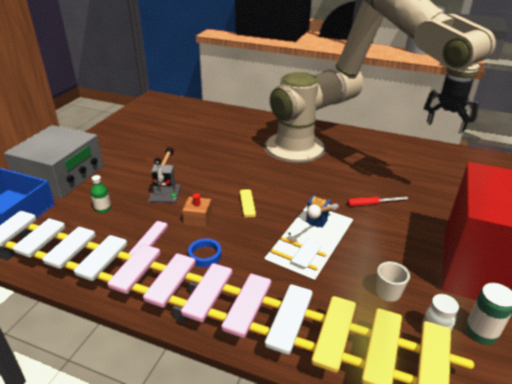

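View pics/top0.png

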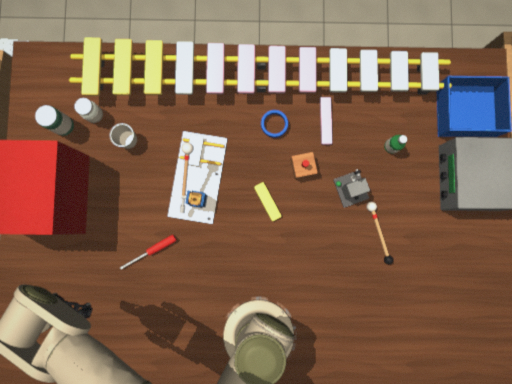

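View pics/wrist0.png

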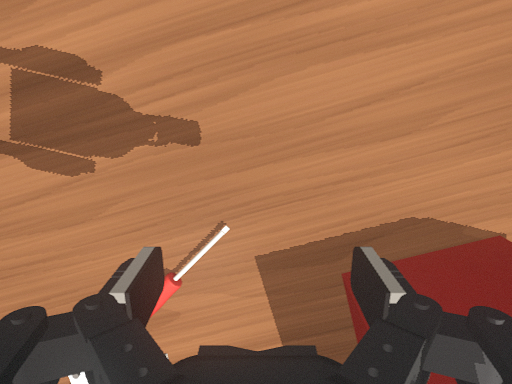

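The rig is at top px (197,180), with the hub near (197,199). The holder is at (305,165), the switch at (352,188) and the lamp at about (337,184). Next I'll zoom in.

```bash
python3 - <<'E'
import cv2
a=cv2.imread("pics/top0.png"); b=cv2.imread("pics/scene0.png")
z=lambda im,x0,y0,w,h:cv2.resize(im[y0:y0+h,x0:x0+w],None,fx=6,fy=6,interpolation=cv2.INTER_CUBIC)
cv2.imwrite("pics/t_rig.png",z(a,155,125,85,100))
cv2.imwrite("pics/t_sw.png",z(a,280,140,120,80))
cv2.imwrite("pics/s_sw.png",z(b,140,140,80,90))
cv2.imwrite("pics/s_rig.png",z(b,260,185,100,95))
E
```

```text
(no output)
```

View pics/t_rig.png

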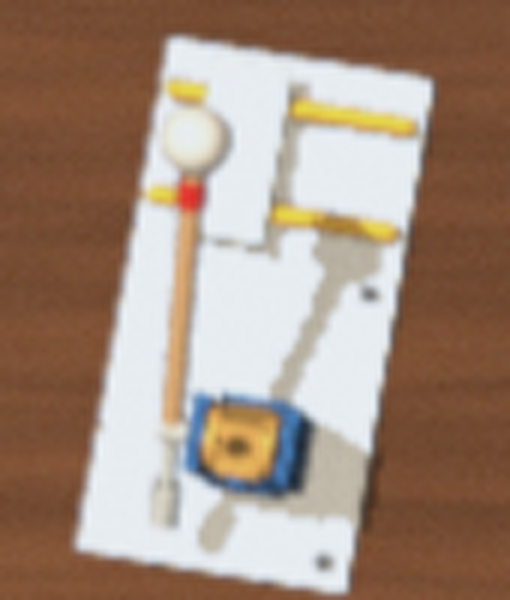

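View pics/t_sw.png

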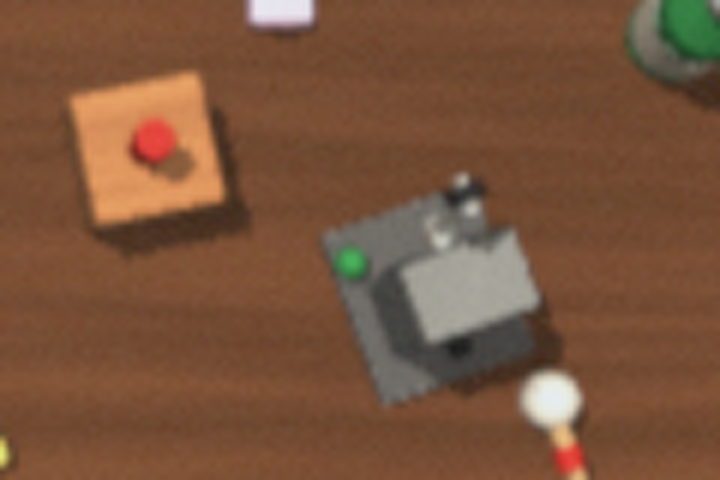

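View pics/s_sw.png

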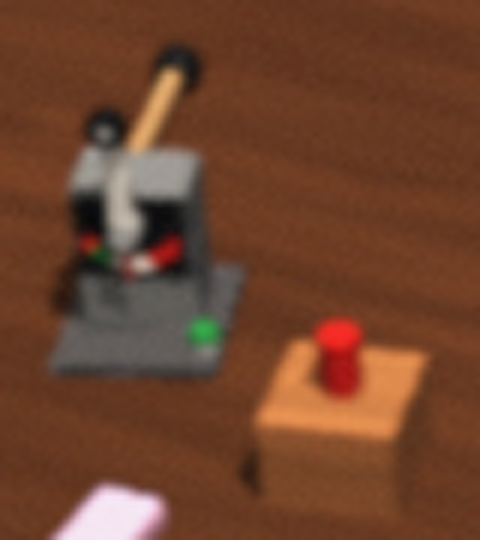

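View pics/s_rig.png

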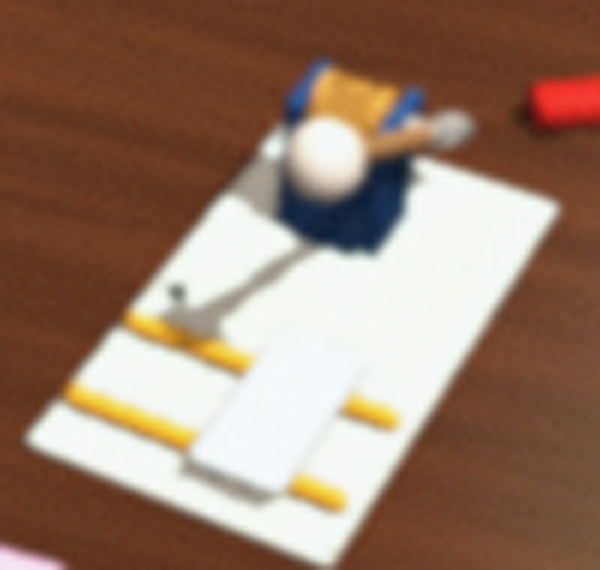

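```bash
cat > h.py <<'E'
import numpy as np, cv2, pickle
from scipy.spatial.transform import Rotation as R
def ray(d,uv):
    V=d["view"]; Rm=V[:3,:3]; c=-Rm.T@V[:3,3]
    k=np.linalg.inv(d["mtx"])@np.array([uv[0],uv[1],1.0]); return c,Rm.T@k
def plane(d,uv,z):
    c,v=ray(d,uv); return c+v*(z-c[2])/v[2]
def tri(l):
    A=np.zeros((3,3));b=np.zeros(3)
    for d,uv in l:
        c,v=ray(d,uv);v=v/np.linalg.norm(v);P=np.eye(3)-np.outer(v,v);A+=P;b+=P@c
    p=np.linalg.solve(A,b)
    return p,[float(np.linalg.norm(np.cross(p-ray(d,u)[0],ray(d,u)[1]/np.linalg.norm(ray(d,u)[1])))) for d,u in l]
def proj(d,p):
    q=d["mtx"]@(d["view"][:3,:3]@np.asarray(p)+d["view"][:3,3]); return q[:2]/q[2]
def uz(u,v,x0,y0,s=6): return ((u+.5)/s-.5+x0,(v+.5)/s-.5+y0)
def down(yaw): # tool x down, tool z (jaw) horizontal at yaw
    z=np.array([np.cos(yaw),np.sin(yaw),0]);x=np.array([0,0,-1.]);y=np.cross(z,x)
    return R.from_matrix(np.column_stack([x,y,z])).as_quat()
E
python3 - <<'E'
from h import *
D=pickle.load(open("d0.pkl","rb"));t=D["top"];s=D["scene"];w=D["wrist"]
for n,(u,v) in dict(c1=(168,36),c2=(433,77),c3=(350,592),c4=(76,550)).items(): print(n,plane(t,uz(u,v,155,125),.006).round(4))
print("mouth z.085",plane(t,uz(238,443,155,125),.085).round(4))
print("ball",tri([(t,uz(194,138,155,125)),(s,uz(327,158,260,185))]))
print("bushing",tri([(t,uz(238,443,155,125)),(s,uz(358,100,260,185))]))
print("pin head top",tri([(t,uz(155,138,280,140)),(s,uz(340,333,140,140))]), plane(t,uz(155,138,280,140),.086))
print("holder corners",[plane(t,uz(*c,280,140),.052).round(4).tolist() for c in [(70,96),(198,72),(225,200),(97,227)]])
print("lamp",plane(t,uz(351,262,280,140),.024).round(4),plane(s,uz(204,333,140,140),.03))
print("swtop",[plane(t,uz(*c,280,140),.098).round(4).tolist() for c in [(400,268),(514,230),(541,303),(430,343)]])
print("roller",tri([(t,uz(466,192,280,140)),(s,uz(104,130,140,140))]))
V=w["view"];c=-V[:3,:3].T@V[:3,3];print("wristcam",c,V[:3,:3].T[:,2])
E
```

```text
c1 [0.667  0.2606 0.006 ]
c2 [0.6457 0.1123 0.006 ]
c3 [0.3584 0.1526 0.006 ]
c4 [0.3797 0.303  0.006 ]
mouth z.085 [0.4337 0.2052 0.085 ]
ball (array([0.58046927, 0.22179206, 0.15587941]), [0.00047444676120824184, 0.0004744467612083444])
bushing (array([0.43388315, 0.20543399, 0.08277483]), [9.240479329997603e-05, 9.240479330001734e-05])
pin head top (array([ 0.55054887, -0.1413666 ,  0.08746325]), [0.0005546689070815814, 0.0005546689070815529]) [ 0.55101335 -0.14205885  0.086     ]
holder corners [[0.5788, -0.1003, 0.052], [0.5928, -0.1695, 0.052], [0.5232, -0.1839, 0.052], [0.5078, -0.115, 0.052]]
lamp [ 0.4937 -0.2571  0.024 ] [ 0.50794538 -0.24862039  0.03      ]
swtop [[0.4825, -0.268, 0.098], [0.5031, -0.3276, 0.098], [0.4651, -0.3412, 0.098], [0.4436, -0.2832, 0.098]]
roller (array([ 0.51530736, -0.29002412,  0.15081888]), [2.196888575768989e-05, 2.1968885757717878e-05])
wristcam [0.07011564 0.52576541 0.37353357] [ 0.28119542 -0.08077606 -0.95624493]
```

Everything checks out: ball z 0.156 puts the mallet at about 0.53 rad, pin head top 0.087, roller z 0.151, holder side 70 mm. I'll move over the rig and take a wrist image to refine.

```bash
cat > mv.py <<'E'
from bench import env, kinematics, monitor, eyes, job
from h import *
def snap(n,tag):
    d=eyes.grab_frame(n); pickle.dump(d,open(f"{tag}.pkl","wb"))
    cv2.imwrite(f"pics/{tag}.png",cv2.cvtColor(d["frame"],cv2.COLOR_RGB2BGR)); return d
def st():
    s=monitor.sense(); print("t%.2f"%s["clock"],"p",s["position"].round(4),"F",s["contact_force"].round(2),"gap",round(s["finger_gap"],3),"q",s["joints"].round(3)); return s
E
python3 - <<'E'
from mv import *
s=monitor.sense()
M=R.from_quat(s["ee_rot"]).as_matrix();print(M.round(3))
w=pickle.load(open("d0.pkl","rb"))["wrist"];V=w["view"];c=-V[:3,:3].T@V[:3,3]
print("cam in tool",M.T@(c-s["position"]), M.T@V[:3,:3].T[:,2])
env.movel([0.12,0.43,0.30],velocity=.2)
yaw=np.arctan2(M[1,2],M[0,2])
for y in [-.142+k*np.pi/2 for k in range(-2,3)]:
    q=kinematics.ik([.50,.20,.26],down(y)); print(y,None if q is None else q.round(2))
st()
E
```

```text
[[-0.    -0.963  0.27 ]
 [-0.001  0.27   0.963]
 [-1.     0.    -0.001]]
cam in tool [-0.14264697  0.07465952  0.00018493] [ 9.56187103e-01 -2.92755089e-01 -8.26108280e-04]
-3.283592653589793 [ 0.16  0.32  1.41 -0.    1.41 -2.84]
-1.7127963267948965 [ 0.16  0.32  1.41 -0.    1.41  1.88]
-0.142 [ 0.16  0.32  1.41 -0.    1.41  0.3 ]
1.4287963267948967 [ 0.16  0.32  1.41 -0.    1.41 -1.27]
2.999592653589793 [ 0.16  0.32  1.41 -0.    1.41 -2.84]
t0.82 p [0.1201 0.4302 0.2993] F [ 0.53 -0.83 -0.52] gap 0.999 q [ 1.035  0.093  1.591  0.     1.458 -0.262]
```

```bash
python3 - <<'E'
from mv import *
yaw=-.142+np.pi/2
env.close_gripper(effort=40)
env.reach([.50,.21,.30],down(yaw)); 
snap("wrist","w1"); st()
E
```

```text
t3.26 p [0.4995 0.2109 0.3002] F [0.08 1.33 0.11] gap 0.002 q [ 0.183  0.313  1.319  0.     1.509 -1.247]
```

View pics/w1.png

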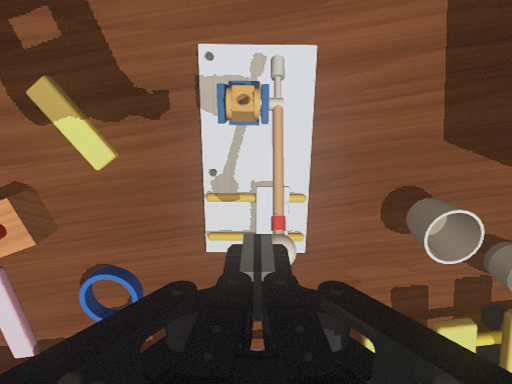

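The wrist image shows the bushing at px (244,101) and the stick running down column 278 to the ball at (285,250), which agrees with my hub estimate. Now I'll push the stick down 95 mm from the hub.

```bash
python3 - <<'E'
from mv import *
a=-.142; X=np.array([np.cos(a),np.sin(a),0]);Y=np.array([-X[1],X[0],0]);hub=np.array([.4393,.204,.075])
p=hub+.092*X+.038*Y
yaw=a+np.pi/2
env.movel([*p[:2],.20],velocity=.2,frame=down(yaw)); 
env.movel([*p[:2],.082],velocity=.07); st()
env.movel([*p[:2],.0808],velocity=.01);st()
snap("wrist","w2");snap("scene","s2")
env.movel([*(p[:2]),.22],velocity=.2)
q=hub+.06*X
env.movel([*q[:2],.26],velocity=.2); 
snap("wrist","w3");snap("top","t3"); snap("scene","s3");st()
b=cv2.imread("pics/s3.png");cv2.imwrite("pics/s3z.png",cv2.resize(b[185:280,260:360],None,fx=6,fy=6,interpolation=cv2.INTER_CUBIC))
E
```

```text
t5.78 p [0.5357 0.2286 0.0822] F [-0.08  0.21  0.12] gap 0.003 q [ 0.202  0.588  1.495  0.     1.058 -1.226]
t6.05 p [0.5358 0.2286 0.0808] F [-0.62 -0.45  0.33] gap -0.003 q [ 0.202  0.59   1.496  0.     1.055 -1.227]
t7.62 p [0.4988 0.1959 0.2585] F [-0.25  0.53 -0.76] gap 0.001 q [ 0.155  0.32   1.417  0.     1.407 -1.274]
```

View pics/w3.png

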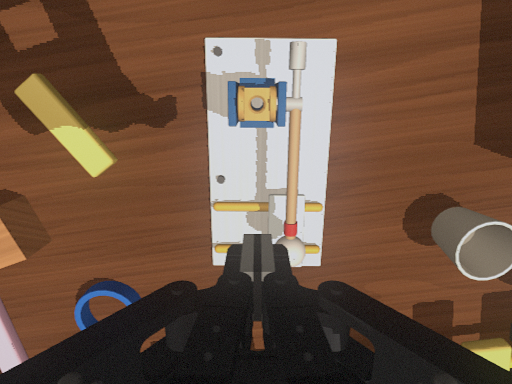

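View pics/w2.png

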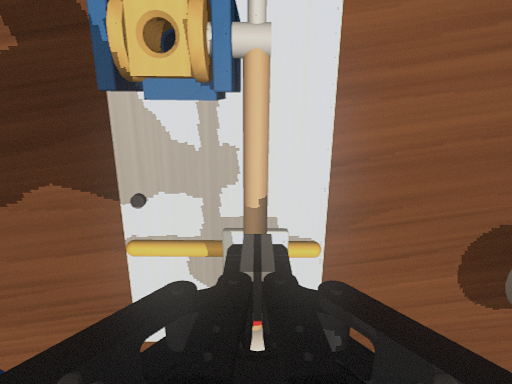

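View pics/s3z.png

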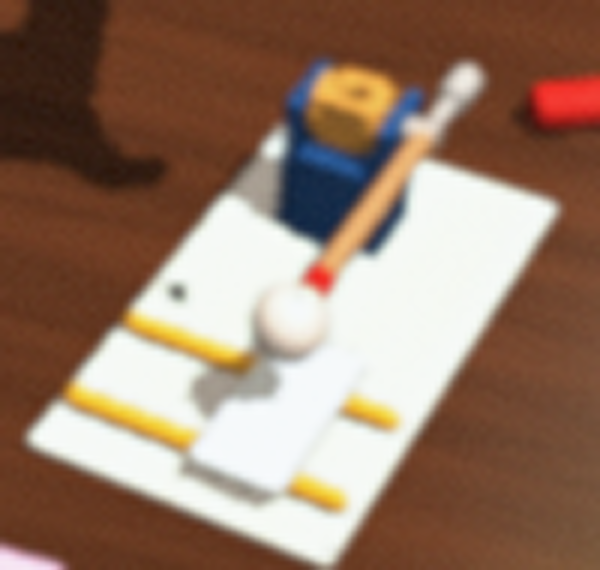

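The mallet is down, with the hole mouth at (257,102) in w3, (158,36) in w2, and the ball at scene-zoom (290,320).

```bash
python3 - <<'E'
from h import *
L=lambda n:pickle.load(open(n+".pkl","rb"))
w2,w3,s3,t3=L("w2"),L("w3"),L("s3"),L("t3")
for n,d in(("w2",w2),("w3",w3)):
    f=cv2.cvtColor(d["frame"],cv2.COLOR_RGB2HSV)
    cv2.imwrite(f"pics/{n}z.png",cv2.resize(cv2.cvtColor(d["frame"],cv2.COLOR_RGB2BGR)[(0 if n=="w2" else 65):(110 if n=="w2" else 140),(85 if n=="w2" else 215):(255 if n=="w2" else 315)],None,fx=4 if n=="w2" else 6,fy=4 if n=="w2" else 6,interpolation=cv2.INTER_CUBIC))
print("w2",plane(w2,(158,36),.088),"w3",plane(w3,(257,102),.088))
print("tri",tri([(w3,(257,102)),(s3,uz(357,93,260,185))]))
b3=cv2.cvtColor(t3["frame"],cv2.COLOR_RGB2BGR);cv2.imwrite("pics/t3z.png",cv2.resize(b3[125:225,155:240],None,fx=6,fy=6,interpolation=cv2.INTER_CUBIC))
for uv in [(290,320)]:
    a=-.142;X=np.array([np.cos(a),np.sin(a),0]);Y=np.array([-X[1],X[0],0])
    print("ball tri w3",tri([(s3,uz(*uv,260,185)),(w3,(290,252))]))
    # intersect scene ray with stick plane y=38
    hub=np.array([.4393,.204,.075]);c,v=ray(s3,uz(*uv,260,185))
    tt=((hub+.038*Y-c)@Y)/(v@Y);p=c+v*tt-hub;print("ball in hub",p@X,p@Y,p[2],"ang",np.arctan2(p[2],p@X))
E
```

```text
w2 [0.43604888 0.20441714 0.088     ] w3 [0.43354253 0.20485315 0.088     ]
tri (array([0.43362087, 0.20462224, 0.08659526]), [0.00022760192654620352, 0.0002276019265462227])
ball tri w3 (array([0.59968936, 0.21814031, 0.0779314 ]), [0.00033788497186123726, 0.00033788497186129163])
ball in hub 0.16138109627421598 0.03799999999999998 0.007051866928283371 ang 0.04366920219330959
```

View pics/w2z.png

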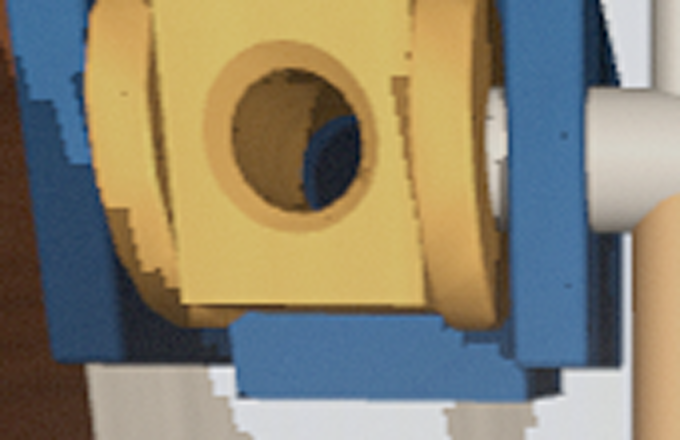

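View pics/w3z.png

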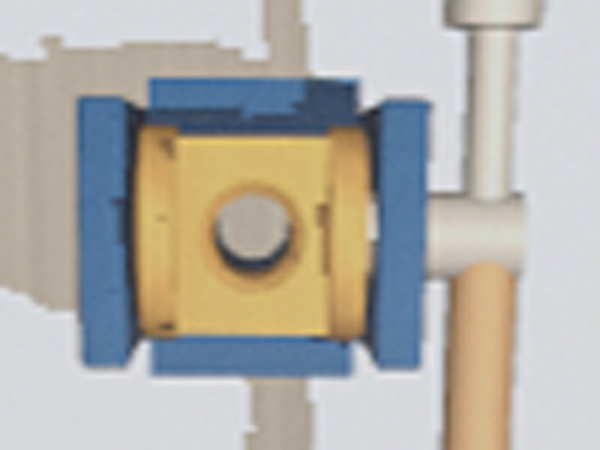

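```bash
python3 - <<'E'
from h import *
L=lambda n:pickle.load(open(n+".pkl","rb"))
w2,w3,s3=L("w2"),L("w3"),L("s3")
m2=uz(290,137,85,0,4); m3=uz(255,234,215,65)
print("w2",plane(w2,m2,.088),"w3",plane(w3,m3,.088),tri([(w2,m2),(w3,m3)]),tri([(s3,uz(357,93,260,185)),(w2,m2),(w3,m3)]))
cs=[plane(w3,uz(*c,215,65),.084) for c in [(77,97),(83,368),(430,102),(421,368)]]
print(np.array(cs).round(4),np.mean(cs,0))
c=L("w3");V=c["view"];print("cam",-V[:3,:3].T@V[:3,3])
# scene ball circle
f=s3["frame"][185:280,260:360].astype(int)
hsv=cv2.cvtColor(s3["frame"],cv2.COLOR_RGB2HSV)
# stick in scene: counterweight end & ball
print("proj level ball",proj(s3,[.4393+.16*.99+.038*.1415,.204-.16*.1415+.038*.99,.075]),"meas",uz(290,320,260,185))
hub=np.array(tri([(w2,m2),(w3,m3)])[0])
E
```

```text
w2 [0.43527353 0.2042557  0.088     ] w3 [0.43498198 0.20472687 0.088     ] (array([0.43516561, 0.2045516 , 0.08844927]), [0.00026580744435100457, 0.00026580744435098885]) (array([0.43512006, 0.2045339 , 0.08772971]), [0.00015286619419105599, 0.0003561527373040035, 0.00023116923475740108])
[[0.4107 0.1801 0.084 ]
 [0.452  0.174  0.084 ]
 [0.4192 0.2346 0.084 ]
 [0.4598 0.2285 0.084 ]] [0.43542221 0.20429856 0.084     ]
cam [0.42505441 0.20639489 0.40185858]
proj level ball [307.91144811 239.63739375] meas (307.9166666666667, 237.91666666666666)
```

Wrist fixes: mouth (0.4352, 0.2045), cheek centre (0.4354, 0.2043). They agree to 0.3 mm, so the mallet is level. Next the pin: open the gripper, look closer, refine.

```bash
python3 - <<'E'
from mv import *
env.release()
env.reach([.56,-.205,.24],down(-.142)); 
d=snap("wrist","w4"); st()
print(proj(d,[.5508,-.1417,.086]),proj(d,[.5153,-.29,.15]))
E
```

```text
t9.95 p [ 0.5603 -0.2039  0.2402] F [-0.12  0.84  0.28] gap 1.005 q [-0.545  0.467  1.254  0.     1.421 -0.406]
[236.83195544 108.74783347] [218.43094042 297.47635749]
```

View pics/w4.png

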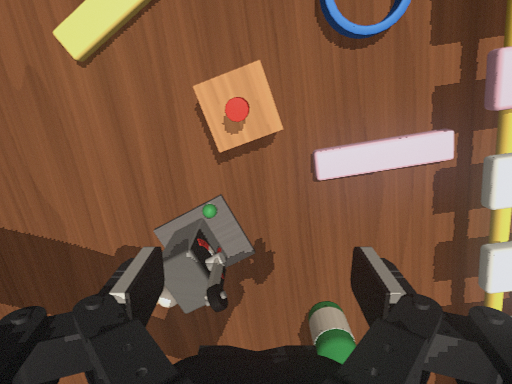

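The pin head shows at (237,109), as predicted (236.8,108.7). The roller is near (217,292) and the lamp at (209,211).

```bash
python3 - <<'E'
from mv import *
d=pickle.load(open("w4.pkl","rb"));f=d["frame"].astype(int)
m=((f[...,0]>120)&(f[...,1]<70)&(f[...,2]<70)).astype(np.uint8); m[140:]=0
c=max(cv2.findContours(m,0,2)[0],key=cv2.contourArea);(cx,cy),r=cv2.minEnclosingCircle(c);print(cx,cy,r, plane(d,(cx,cy),.086))
M=cv2.moments(c);p=plane(d,(M["m10"]/M["m00"],M["m01"]/M["m00"]),.086);print(p)
c0=plane(d,(cx,cy),.086)[:2]
b=cv2.cvtColor(d["frame"],cv2.COLOR_RGB2BGR);cv2.imwrite("pics/w4z.png",cv2.resize(b[190:320,140:270],None,fx=4.5,fy=4.5,interpolation=cv2.INTER_CUBIC))
g=.5*(c0+np.array([.5508,-.1417])); print("grip",g)
env.movel([g[0],g[1],.14],velocity=.2,frame=down(-.142))
env.movel([g[0],g[1],.057],velocity=.1,guard=8); st()
env.close_gripper(effort=40); st()
z0=monitor.sense()["position"]
env.movel([g[0],g[1],.16],velocity=.15); st()
snap("wrist","w5");snap("scene","s5")
E
```

```text
241.5 105.0 9.708344459533691 [ 0.55544885 -0.13906636  0.086     ]
[ 0.55898237 -0.13712692  0.086     ]
grip [ 0.55312442 -0.14038318]
t11.68 p [ 0.5535 -0.1406  0.0577] F [ 0.34 -0.61 -0.07] gap 0.997 q [-0.454  0.6    1.551 -0.     0.989 -0.312]
t12.28 p [ 0.5529 -0.1403  0.0572] F [-4.18  0.83  4.66] gap 0.242 q [-0.454  0.6    1.552 -0.     0.99  -0.312]
t13.12 p [ 0.5528 -0.1402  0.159 ] F [-0.59  0.38 -0.39] gap 0.24 q [-0.454  0.475  1.458  0.     1.21  -0.312]
```

View pics/w5.png

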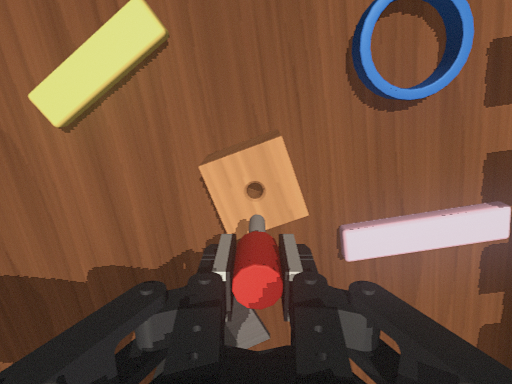

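View pics/s5.png

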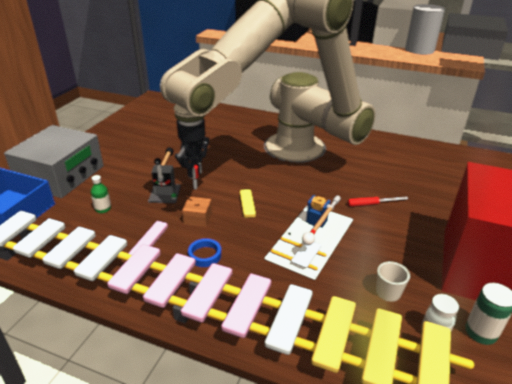

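View pics/w4z.png

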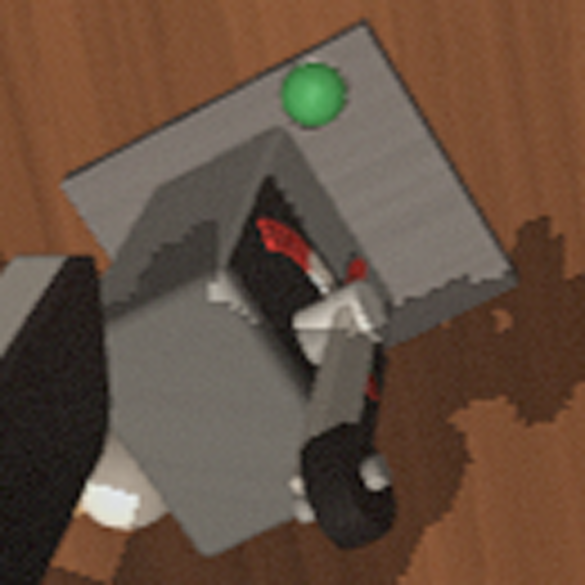

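The pin is held upright, with the shank at (257,222), head top at (258,287) and the empty holder hole at (255,190). I'll work out the pin's offset in the tool.

```bash
python3 - <<'E'
from h import *
d=pickle.load(open("w5.pkl","rb"));f=d["frame"]
b=cv2.cvtColor(f,cv2.COLOR_RGB2BGR);cv2.imwrite("pics/w5z.png",cv2.resize(b[170:320,200:320],None,fx=4.5,fy=4.5,interpolation=cv2.INTER_CUBIC))
print("hole",plane(d,(255,190),.052))
print("head",plane(d,(258,286),.188))
for y in (-.1402,-.1412,-.1422): print(y,"tip",proj(d,[.5528,y,.1087]),"head",proj(d,[.5528,y,.188]),proj(d,[.5528,y+.011,.188]),proj(d,[.5528,y-.011,.188]))
E
```

```text
hole [ 0.55081356 -0.14137994  0.052     ]
head [ 0.55310465 -0.14114397  0.188     ]
-0.1402 tip [257.13891476 213.56733269] head [256.93403237 284.09665634] [253.02436788 260.22611852] [260.65743172 306.8299485 ]
-0.1412 tip [257.35771986 215.00386488] head [257.28001568 286.20906464] [253.38785554 262.44539996] [260.98714532 308.84302178]
-0.1422 tip [257.57591243 216.43637558] head [257.62447071 288.31214201] [253.74969762 264.6546343 ] [261.31543706 310.84741382]
```

View pics/w5z.png

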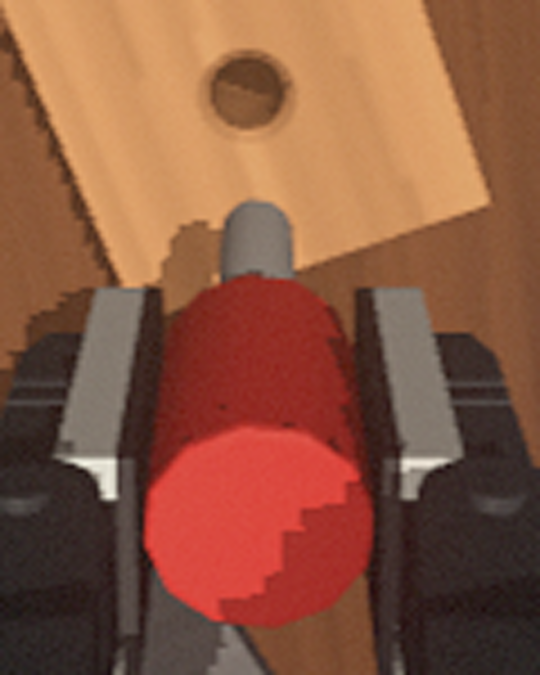

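```bash
python3 - <<'E'
from mv import *
T=np.array([.4355,.2057])
env.movel([.5528,-.1402,.23],velocity=.2)
env.movel([*T,.23],velocity=.25,frame=down(-.142))
env.movel([*T,.150],velocity=.12); s=st()
d=snap("wrist","w6")
b=cv2.imread("pics/w6.png");cv2.imwrite("pics/w6z.png",cv2.resize(b[150:320,170:340],None,fx=3.5,fy=3.5,interpolation=cv2.INTER_CUBIC))
p=s["position"]
print("tip exp",proj(d,[.4353,.2045,p[2]-.0503]),"mouth exp",proj(d,[.4353,.2045,.088]))
d2=snap("scene","s6");b=cv2.imread("pics/s6.png");cv2.imwrite("pics/s6z.png",cv2.resize(b[150:260,270:360],None,fx=5,fy=5,interpolation=cv2.INTER_CUBIC))
E
```

```text
t16.14 p [0.4359 0.2057 0.1506] F [-0.22 -0.27 -0.89] gap 0.245 q [ 0.197  0.302  1.738 -0.     1.101  0.339]
tip exp [256.12826993 215.32605604] mouth exp [256.15476327 208.67756437]
```

View pics/w6z.png

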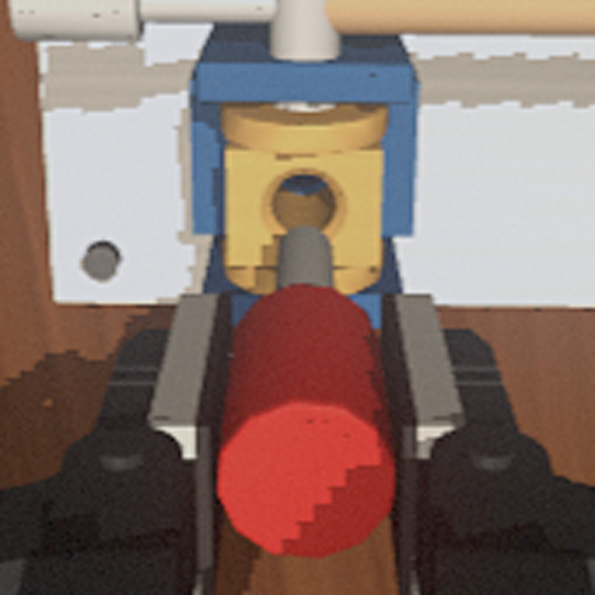

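View pics/s6z.png

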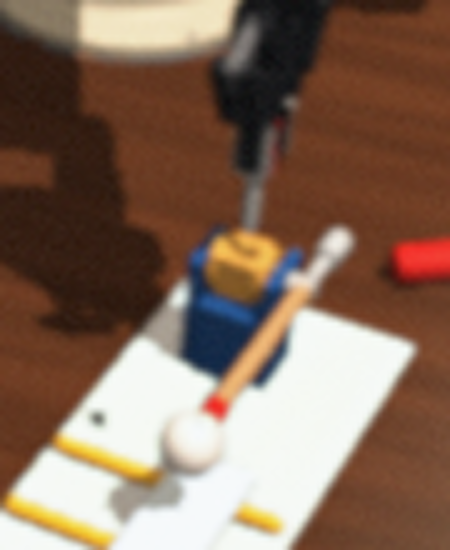

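The mouth is at (256.2,208.8) against a predicted (256.15,208.7), and the tip lines up to about 1 px. Inserting.

```bash
python3 - <<'E'
from mv import *
T=np.array([.4355,.2057])
print(env.movel([*T,.118],velocity=.05,guard=10)); st()
print(env.movel([*T,.097],velocity=.04,guard=10)); st()
print(env.movel([*T,.0925],velocity=.02,guard=6)); s=st()
d=snap("wrist","w7");d=snap("scene","s7")
E
```

```text
False
t17.03 p [0.4356 0.2057 0.1182] F [-0.87  0.42  0.14] gap 0.244 q [ 0.197  0.346  1.774 -0.     1.021  0.339]
False
t17.71 p [0.4356 0.2057 0.097 ] F [ 0.12 -0.6   0.13] gap 0.245 q [ 0.197  0.377  1.795 -0.     0.97   0.339]
True
t17.98 p [0.4358 0.2058 0.0932] F [-1.36  0.48  5.08] gap 0.244 q [ 0.197  0.383  1.798 -0.     0.959  0.339]
```

View pics/w7.png

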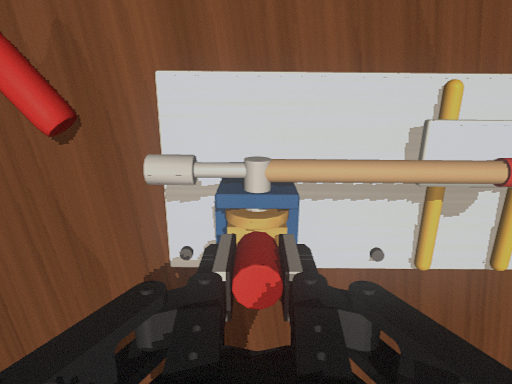

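Contact at TCP z 0.0932, exactly the predicted home height of 0.0933. Releasing, then checking the pin and refining the roller.

```bash
python3 - <<'E'
from mv import *
T=np.array([.4355,.2057])
env.release(); st()
env.movel([*T,.20],velocity=.15); 
env.close_gripper(effort=40)
X=np.array([np.cos(.142),-np.sin(.142)]); Yv=np.array([np.sin(.142),np.cos(.142)])
env.movel([*(T-.06*Yv),.24],velocity=.2); st()
d=snap("wrist","w8");s=snap("scene","s8");t=snap("top","t8")
b=cv2.imread("pics/s8.png");cv2.imwrite("pics/s8z.png",cv2.resize(b[185:280,260:360],None,fx=6,fy=6,interpolation=cv2.INTER_CUBIC))
b=cv2.imread("pics/s8.png");cv2.imwrite("pics/s8sw.png",cv2.resize(b[140:230,140:220],None,fx=6,fy=6,interpolation=cv2.INTER_CUBIC))
h=[.4353,.2045]
print("exp head top .122",proj(d,[*h,.122]),proj(s,[*h,.122]),"bottom",proj(s,[*h,.088]))
w4=pickle.load(open("w4.pkl","rb"));D=pickle.load(open("d0.pkl","rb"))
print("roller",tri([(D["top"],uz(466,192,280,140)),(D["scene"],uz(104,130,140,140)),(w4,uz(345,487,140,190,4.5))]))
# w4 switch top corners
for c in [(108,323),(275,130),(225,265)]: pass
print("baseplate",[plane(w4,uz(*c,140,190,4.5),.008).round(4).tolist() for c in [(62,183),(365,22),(515,275)]])
E
```

```text
t18.73 p [0.4354 0.2057 0.0926] F [ 0.63  0.33 -0.13] gap 1.002 q [0.197 0.384 1.799 0.    0.959 0.339]
t20.87 p [0.427  0.1465 0.2397] F [ 0.72 -0.24 -1.33] gap -0.002 q [0.07  0.143 1.69  0.    1.309 0.213]
exp head top .122 [257.01073806 113.43260369] [320.15243774 190.53684126] bottom [319.02239252 200.01000859]
roller (array([ 0.5146085 , -0.28999511,  0.15065057]), [0.0007058982724592166, 0.0004687163175242984, 0.0010726203339683949])
baseplate [[0.417, -0.2781, 0.008], [0.5099, -0.2429, 0.008], [0.5396, -0.3244, 0.008]]
```

View pics/w8.png

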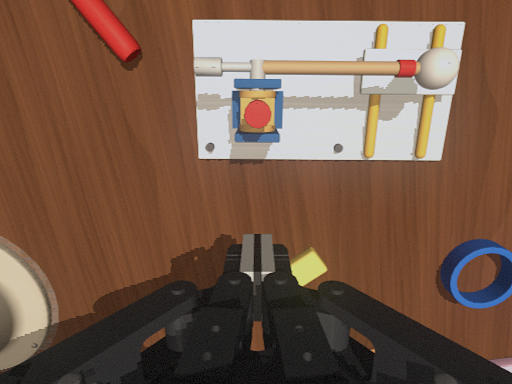

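View pics/s8z.png

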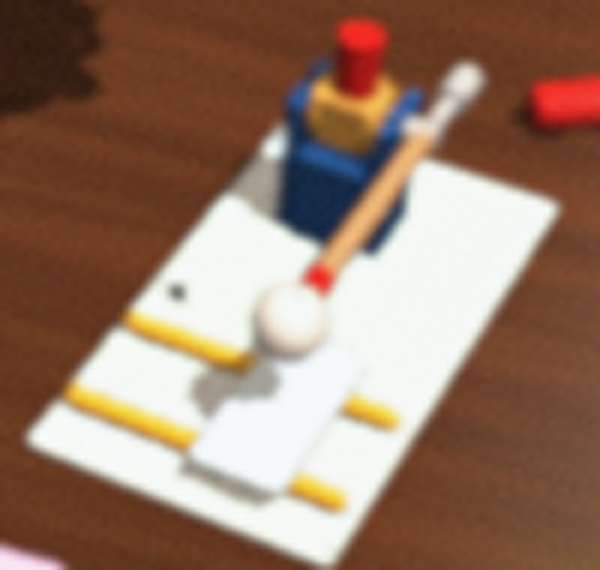

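View pics/s8sw.png

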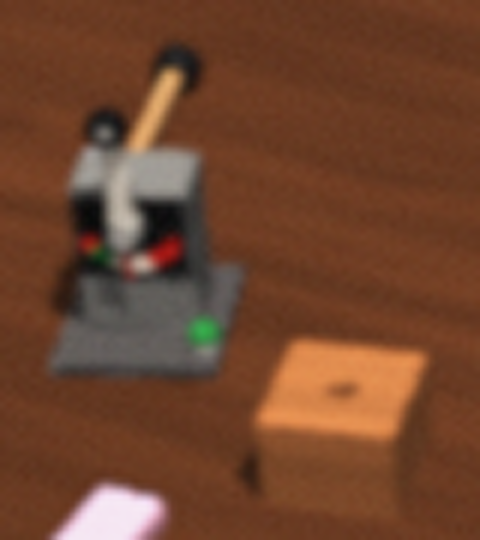

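The pin is home: head top at (258,114) against a predicted (257.0,113.4), and the head sits on the bushing in the scene view. Now the switch. I'll push partway, to about 0.35 rad, and look.

```bash
cat > sw.py <<'E'
from mv import *
a=.355; X=np.array([np.cos(a),np.sin(a)]);Y=np.array([-X[1],X[0]]); r=np.array([.5146,-.290])
P=lambda y,x=.005: r+x*X+y*Y
yface=lambda th: .070*np.sin(th)-.011-.011
E
python3 - <<'E'
from sw import *
p=P(-.042); print(p)
env.reach([*p,.24],down(a)); st()
env.movel([*p,.131],velocity=.15); st()
d=snap("wrist","w9")
env.movel([*P(yface(.3)),.131],velocity=.06); st()
d=snap("wrist","w10");snap("scene","s10")
b=cv2.imread("pics/s10.png");cv2.imwrite("pics/s10z.png",cv2.resize(b[130:230,130:220],None,fx=6,fy=6,interpolation=cv2.INTER_CUBIC))
E
```

```text
[ 0.53388703 -0.3276432 ]
t22.78 p [ 0.5343 -0.3267  0.2402] F [ 0.4  -0.67 -0.  ] gap 0.002 q [-0.736  0.537  1.145  0.     1.459 -1.092]
t23.66 p [ 0.5344 -0.3278  0.1321] F [-0.31 -0.04 -0.23] gap -0.003 q [-0.737  0.619  1.297  0.     1.223 -1.092]
t24.53 p [ 0.5199 -0.2898  0.1311] F [ 1.13 -1.12  0.94] gap -0.002 q [-0.705  0.555  1.408 -0.     1.178 -1.06 ]
```

View pics/w9.png

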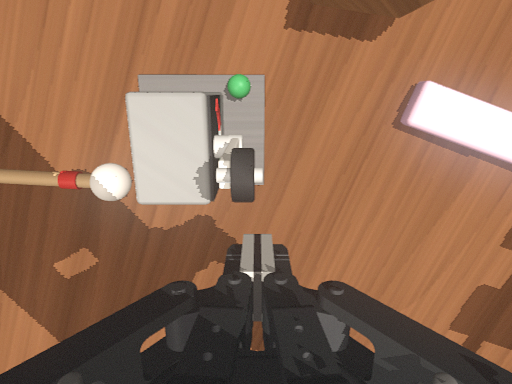

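View pics/w10.png

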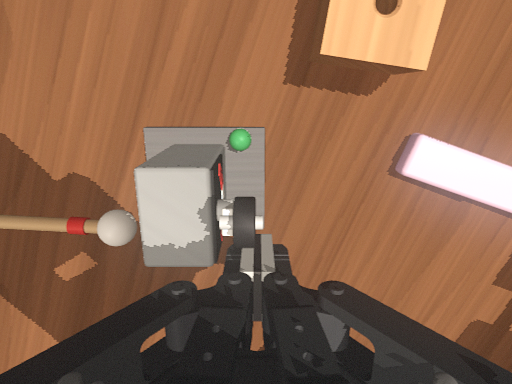

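View pics/s10z.png

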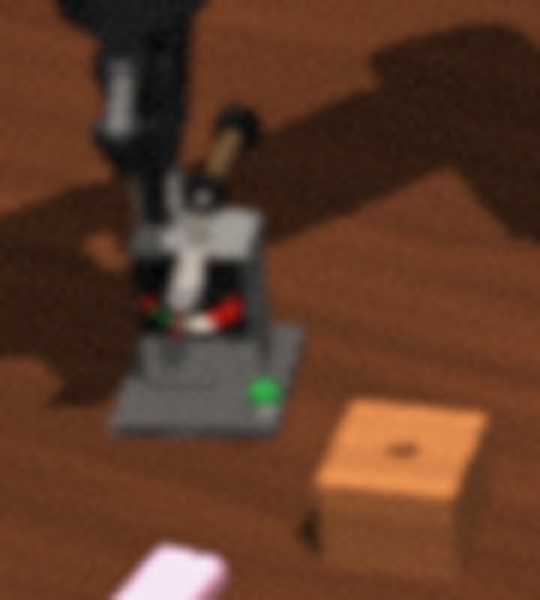

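```bash
python3 - <<'E'
from h import *
a=.355; X=np.array([np.cos(a),np.sin(a),0]);Y=np.array([-X[1],X[0],0]); r=np.array([.5146,-.290,.15])
s=pickle.load(open("s10.pkl","rb"))
for uv in [(204,192),(204,196)]:
    c,v=ray(s,uz(*uv,130,130)); t=((r-c)@X)/(v@X); p=c+v*t-r; p[2]+=.07
    print(p@Y,p[2],"ang",np.arctan2(p@Y,p[2]),"rad",np.hypot(p@Y,p[2]))
for th in (0,.2,.3,.4,.7): print(th,proj(s,r+.07*np.sin(th)*Y+np.array([0,0,.07*(np.cos(th)-1)])))
E
```

```text
0.01996213209772366 0.06972294091364314 ang 0.27884710431074994 rad 0.07252430770117245
0.019711483097767456 0.0673317806214607 ang 0.28479364527980455 rad 0.07015775971031346
0 [157.08457625 161.37196729]
0.2 [161.65378348 161.85545822]
0.3 [163.91552743 162.38446431]
0.4 [166.1292873  163.09758187]
0.7 [172.24984698 166.24962091]
```

The measured 0.285 rad against 0.30 commanded confirms the model. Now pushing on to 0.7.

```bash
python3 - <<'E'
from sw import *
env.movel([*P(yface(.70),.002),.130],velocity=.06); st()
env.hold(.4)
d=snap("wrist","w11");s=snap("scene","s11");st()
b=cv2.imread("pics/s11.png");cv2.imwrite("pics/s11z.png",cv2.resize(b[130:230,130:220],None,fx=6,fy=6,interpolation=cv2.INTER_CUBIC))
E
```

```text
t25.19 p [ 0.5088 -0.2678  0.1303] F [ 4.61 -1.93  0.23] gap -0.0 q [-0.688  0.514  1.477  0.     1.149 -1.043]
t25.69 p [ 0.5087 -0.268   0.1301] F [ 4.51 -1.72 -0.08] gap 0.004 q [-0.689  0.515  1.477  0.     1.149 -1.043]
```

View pics/w11.png

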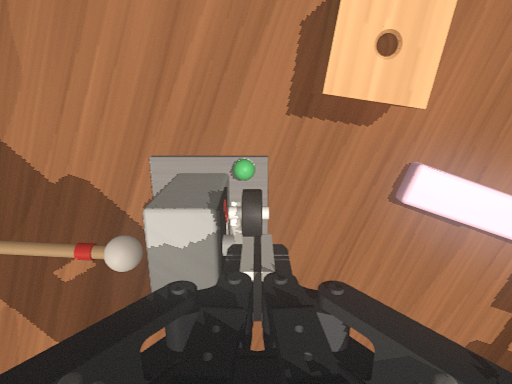

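View pics/s11z.png

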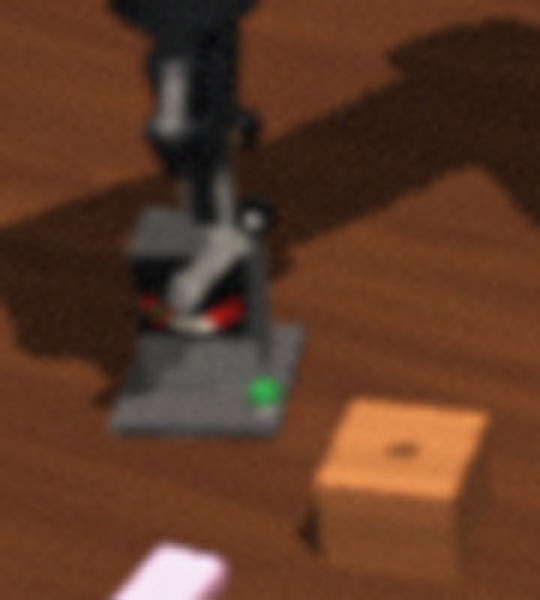

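The roller at (172.1,165.8) matches the 0.7 rad projection (172.2,166.2), with the tail in the green. I'll finish the hold, retreat and check.

```bash
python3 - <<'E'
from sw import *
env.hold(1.4)
env.movel([*P(-.045,.005),.131],velocity=.12); st()
env.movel([*P(-.045,.005),.26],velocity=.2); st()
env.hold(.5)
snap("wrist","w12");snap("scene","s12");snap("top","t12")
b=cv2.imread("pics/s12.png")
A=cv2.resize(b[140:230,140:220],None,fx=4,fy=4,interpolation=cv2.INTER_CUBIC);B=cv2.resize(b[185:275,260:360],None,fx=4,fy=4,interpolation=cv2.INTER_CUBIC)
cv2.imwrite("pics/s12z.png",np.hstack([A,B]))
E
```

```text
t27.81 p [ 0.5345 -0.3298  0.1306] F [-0.73 -0.08 -0.75] gap 0.001 q [-0.739  0.625  1.291  0.     1.227 -1.094]
t28.60 p [ 0.5346 -0.3299  0.2586] F [-0.46  0.49 -0.77] gap 0.001 q [-0.739  0.535  1.101  0.     1.508 -1.094]
```

View pics/s12z.png

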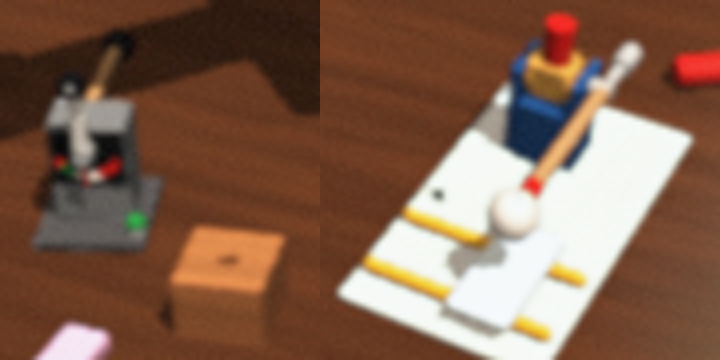

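View pics/t12.png

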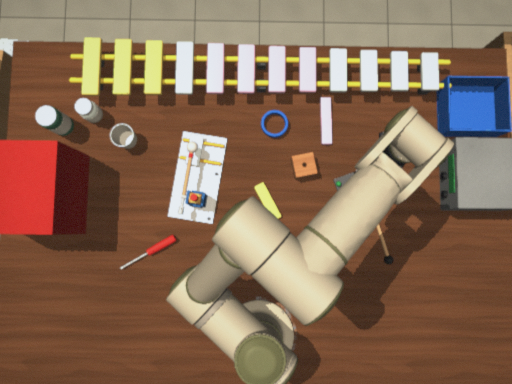

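The lever is upright again, with the roller at its start position. The pin is home, the mallet level, and the bystanders that can be seen are where they began. Handing in.

```bash
python3 - <<'E'
from mv import *
st(); print(job.hand_in())
E
```

```text
t29.25 p [ 0.5349 -0.3305  0.26  ] F [ 0.06 -0.23 -0.43] gap 0.001 q [-0.739  0.535  1.098 -0.     1.509 -1.094]
the job is handed in; nothing more can be done
None
```

The striker is pinned safe and its limit switch is proven. I handed the job in at about 29 s of the 72 s allowed, with the arm clear of everything.

- **Mallet:** I pushed it down with the closed fingers. The hole mouth and the centre of the cheeks agreed to 0.3 mm, so it is level. One early scene-camera check read 0.04 rad off; it used a hub estimate that was later shifted by 4 mm.
- **Pin:** The head met the bushing at tool height 93.2 mm, against 93.3 mm expected for fully home. After release the head top was within about 1 px of its predicted spot. One colour measurement of the pin was poor, so the grip was about 1 to 2 mm off-centre; I corrected for this before inserting.
- **Lever:** I pushed it towards the green lamp to about 0.7 rad, confirmed in the scene image. It was tripped for about 2.2 s in total and sprang back upright.
- **Force:** The highest force I sampled was about 6 N.
- **Bystanders:** The last pictures show the ones in view unmoved. The arm hid the oil bottle and part of the spare mallet in the last top view, so I didn't check those two at the end; no planned move went near them.

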